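Turn the candle carousel so the cup faces the front pin

ROBOT

A 6-joint arm with a two-finger parallel gripper is mounted at the origin on a cart in front of the work surface, level with it; the furniture and walls round the work are solid. World frame = base frame: x ahead of the robot, y to its left, z up, the work surface at z = 0. Lengths are in mm, angles in rad, forces in N, time in s.
With the tool pointing down it reaches from about 275 to 1000 mm from the base axis. Payload 8.4 kg.
Tool frame: the origin (TCP) lies at the very end of the fingers, on their centre line; the grasp point (between the pads) lies 19 mm behind it (r.pinch_z is the distance from the TCP to the grasp point, in mm); z points along the fingers, y is the line along which they close (so a half turn about z gives the same grasp; the last joint's range is limited). The gripper opens to 85 mm and grips with 20 to 120 N. Pads are 22 mm wide; open, the fingers measure 114 mm over their backs; the gripper's body (76 mm by 85 mm) begins 54 mm behind the grasp point. The pads swing forward as they close: fully open they stand 13 mm farther back than shut.
Start: joints at [-1.13, 0.353, 1.633, -0, 1.155, -0.002], TCP at [267.793, -564.725, 231.281] pointing down, gripper open.
Joint ranges: [-2.63, 2.63], [-0.92, 2.1], [0.06, 2.66], [-1.3, 4.44], [0, 2.69], [-3.02, 3.02]. Speed limits (rad/s): [2.22, 2.22, 2.79, 3.14, 3.14, 3.14].

INTERFACE

Orientations are given as [roll, pitch, yaw] about the fixed x, y, z axes, in that order (R = Rz(yaw) Ry(pitch) Rx(roll)).
In Python, from rig import r gives the robot as it stands.
- The arm moves only by the tool carry_out, never from a script. Its argument "series" is a list of rows, each a list of 7 numbers: the turn, a rotation vector about the tool's x, y, z as a fraction of full scale, then the shift along the tool's x, y, z as a fraction of full scale, then the gripper command: -1 is fully open, 1 is shut, values between are in proportion. A call has 1 to 8 rows; each row is the pose to reach, as a shift and turn from the pose commanded when the call began, along the tool's axes at that moment, turning the shorter way round; what a row does not reach only later rows make up. Full scale, the value 1, is 0.25 m for a shift and pi rad for a turn. A row lasts 1/8 s, in which the tool goes at most 62.5 mm and 10.7 degrees, less where a joint would pass 70% of its speed; a pose out of reach is approached as far as the arm can. A call with a number of a shift or a turn outside -1 to 1 is refused whole. A call with a gripper value outside its range is refused whole. The fingers move at their own pace and stop on an object; "force" is the grip in N (left out, the last holds). Time passes only in rows, so rows that repeat a pose let the fingers close. It gives the time, the measured TCP pose, the force, the opening and the grip force at its end, in the units of the state.
- r.sense(): the state, without advancing time (a new reading comes with each control period).
- r.grab_frame(name): name is "scene" or "side" or "wrist"; returns the picture (480x640x3 uint8, red, green, blue); there is no depth.
- r.get_calibration(name): a dict with "K" (3x3 intrinsics, pixels), "pose" (4x4, takes a point from camera to world coordinates). Camera axes: x right, y up, looking along -z (the intrinsics and any distortion apply to the point x, -y, -z); pixel columns grow to the right and rows downward; lengths in mm; the calibration is good to about 2 mm. A picture is of the moment at which its call begins: read the wrist's pose just before it. get_calibration takes no time and is no camera call; for the wrist camera it gives the pose at the moment of the call.
- r.sign_off(): hands the job in; it is judged then, once.
Trained networks look in the newest picture that a camera, given by its name, has taken for a name from the list of things; names that differ only in an ending like _2 or _b are one class to them, and where a whole thing is asked for, a point or a joint stands for the part that bears it (a point fixed in the world has none). Each returns a list of dicts, best first, with "score" (0 to 1); they miss things now and then, are a little off and sometimes report something else, mostly with a low value. They report only what shows in the picture. A call takes as long as a camera call. They do not tell look-alikes from the thing itself.
- r.silhouettes(camera, label): "region" (480x640 bool, what is visible of it) and "position" ([row, column] in pixels, amid what is visible of it).
The state is a dict: "clock": time; "qpos": joint angles; "qvel": joint speeds; "joint_efforts": joint torques, N m; "eef_pos": TCP position; "tcp_rot": TCP orientation; "contact_force": force on the tool from outside, world axes, zero at the start; "wrist_torque": the same for the moment, N m; "opening": opening from 0.0 (shut) to 1.0 (fully open); "grasp_force": force on a finger pad.
Only numpy, scipy, OpenCV 4.12 (cv2) and the standard library are available. Lean on these libraries where they do the work, as an engineer would, in place of code of your own. Each camera call takes 0.05 s, during which the arm holds its last target. There are 200 camera calls.

TASK

Turn the three-armed display carousel, by pushing sideways on one of its arms with a fingertip, until the arm that carries the brass tea-light cup points straight at the upright pin on the stand's foot, and leave it there. Turn it gently, without spinning it; do not pinch an arm or touch, lift or spill the cup and tea lights standing on its dishes, and leave the other things on the table where they are.

Things in the scene. Friction and masses are not known exactly. Their poses are not given: they have to be found in the camera images.
- carousel (a joint): turn of the carousel about its vertical axis, rad: 0 at the start, growing anticlockwise seen from above, free both ways (several turns). A friction hub: about 2 N pushed 75 mm from the axis turns it; it stays where it is left and does not coast.
- hub (a point): point on the carousel's vertical axis, level with the top edge of its arms, 68 mm above the table. The hub is a dark steel cylinder 40 mm across, its rounded cap 11 mm above this point. Three equal straight arms leave it 120 degrees apart. Below the arms 48 mm is free down to the table, but for the foot plate, the column (radius 18 mm) and two low things that lie there.
- cup_arm_end (a point): outermost point of the dish rim of the arm that carries the brass cup, on the arm's centre line, 175 mm from the axis, 58 mm above the table; turns with the carousel
- cup_dish (a point): centre of the floor of the dish with the brass cup, 140 mm from the axis, 54 mm above the table; turns with the carousel. Each arm ends in such a round wooden dish, 70 mm across, with a rim 58 mm above the table.
- dish_b (a point): centre of the floor of the dish 120 degrees anticlockwise (from above) of the cup's dish; carries a tea light
- dish_c (a point): centre of the floor of the dish 120 degrees clockwise of the cup's dish; carries a tea light
- marker_tip (a point): top point of the upright brass pin, 82 mm above the table, 190 mm from the carousel's axis; the pin is 17 mm wide at its head and stands on a flat strip that runs out from the foot plate; the carousel passes inside it. Fixed.
- foot: the fixed bare steel foot of the carousel: a round plate of radius 62 mm, 12 mm high, with a 22 mm wide strip to the pin. Origin on the carousel's axis at table height, z up, x pointing at the pin.
- cup_arm (a point): point on top of the arm that carries the brass cup, on its centre line, 75 mm from the axis and 68 mm above the table; turns with the carousel. Each of the three arms is a pair of upright steel rails, left and right, 5 mm thick and 6 mm apart, 16 mm wide over both, 48 to 68 mm above the table, bare from 20 to 105 mm from the axis, where its dish begins
- brass_cup: open brass tea-light cup, 63 mm across at the top, 44 mm at the foot, 46 mm high, loose on its dish (its top is 100 mm above the table); origin at the centre of its underside, z up
- tealight_b: tea light, 38 mm across, 18 mm high, loose on dish b; origin at the centre of its underside
- tealight_c: tea light, 38 mm across, 17 mm high, loose on dish c; origin at the centre of its underside
- tealight_low: tea light, 38 mm across, 19 mm high, loose on the table under the sweep of the arms; bystander; origin under its centre
- matchbox: long match box, 62x110x22 mm, loose on the table under the sweep of the arms; bystander; origin under its centre
- spare_cup: second brass cup, 63 mm across, 46 mm high, loose on the table at the right-hand side; bystander; origin under its centre
- tape_roll: roll of tape lying flat, 104 mm across, 25 mm high, loose at the right-hand side; bystander; origin under its centre
- counter_bell: counter bell, 71 mm across, 62 mm high, loose at the right-hand side; bystander; origin under its centre
Things that resemble listed ones, but are neither listed nor needed, are in the scene too. Leave any green or turquoise look-alike of the tealight_c alone.

How it is judged (in metres and radians):
At the end, for the whole second after the job is handed in: The outer end of the cup's arm is within 12 mm sideways of the line from hub to pin, on the pin's side; the carousel is still; cup and tea lights stand upright on their dishes (within 16 mm of centre); the five bystanders are within 15 mm of where they stood (y of cup_arm_end in the frame of foot between -0.012 and 0.012 m and x of cup_arm_end in the frame of foot above 0.14 m and velocity of joint carousel between -0.03 and 0.03 rad/s and horizontal distance between brass_cup and cup_dish below 0.016 m and z of brass_cup in the frame of cup_dish below 0.008 m and angle between each of brass_cup, tealight_b, tealight_c's own z axis and vertical below 0.15 rad and horizontal distance between tealight_b and dish_b below 0.016 m and z of tealight_b in the frame of dish_b below 0.008 m and horizontal distance between tealight_c and dish_c below 0.016 m and z of tealight_c in the frame of dish_c below 0.008 m and distance of each of tealight_low, matchbox, spare_cup, tape_roll, counter_bell from where it was at the start of the episode below 0.015 m); the robot touches nothing.
It fails at once if an arm is pinched (both its rails pressed at once) ((contact force between the fingers and carousel_c0 above 1 N and contact force between the fingers and carousel_c3 above 1 N) or (contact force between the fingers and carousel_c1 above 1 N and contact force between the fingers and carousel_c4 above 1 N) or (contact force between the fingers and carousel_c2 above 1 N and contact force between the fingers and carousel_c5 above 1 N)).
It fails at once if the carousel is spun (faster than 2.5 rad/s) (velocity of joint carousel above 2.5 rad/s or velocity of joint carousel below -2.5 rad/s).
It fails at once if the robot touches the cup or a tea light on the carousel (contact force between any of the fingers, the arm and brass_cup above 0.5 N or contact force between any of the fingers, the arm and tealight_b above 0.5 N or contact force between any of the fingers, the arm and tealight_c above 0.5 N).
It fails at once if the cup or a tea light is lifted off its dish or tipped (z of brass_cup in the frame of cup_dish above 0.015 m or z of tealight_b in the frame of dish_b above 0.015 m or z of tealight_c in the frame of dish_c above 0.015 m or angle between any of brass_cup, tealight_b, tealight_c's own z axis and vertical above 0.4 rad).
It fails at once if a bystander is lifted or shifted by more than 20 mm (distance of any of tealight_low, matchbox, spare_cup, tape_roll, counter_bell from where it was at the start of the episode above 0.02 m).
It also fails if it takes over 48 s, if anything falls off the work surface, if the arm or the gripper's body presses on something with over 40 N, if the wrist force passes 120 N, or if a joint passes its speed limit or range.

## Working session

There is one attempt and no reset: what is moved stays moved. The work goes in short steps, Python scripts to look and compute and a tool call to move; the robot and the scene stay as the last step left them, time stands still between calls to the robot, and variables do not carry over. Pictures are saved under pics/ and viewed, at most 10 in all, crops included, and the job is handed in when it is done.

Besides the shell and the picture viewer there is one more tool, called after ">>>" as name([rows], argument=value, ...), one row to a line, values as JSON. carry_out: Moves the arm, as the interface text tells. Its arguments: {"type":"object","properties":{"series":{"type":"array"},"force":{"type":"number"}},"required":["series"]}

```bash
ls; mkdir -p pics; cat > h.py <<'E'
import numpy as np, cv2
from rig import r
def px2w(cam,uv,z,cal=None):
    c=cal or r.get_calibration(cam);K=np.array(c["K"]);T=np.array(c["pose"])
    d=np.linalg.inv(K)@[uv[0],uv[1],1];d=T[:3,:3]@[d[0],-d[1],-d[2]];o=T[:3,3]
    return o+d*(z-o[2])/d[2]
def w2px(cam,p,cal=None):
    c=cal or r.get_calibration(cam);K=np.array(c["K"]);T=np.array(c["pose"])
    q=T[:3,:3].T@(np.array(p)-T[:3,3]);q=K@[q[0],-q[1],-q[2]];return q[:2]/q[2]
def save(im,n): cv2.imwrite("pics/"+n,im[:,:,::-1])
E
python3 - <<'E'
from h import *
for c in("scene","side"):
    save(r.grab_frame(c),c+"0.png")
    k=r.get_calibration(c);print(c,k.keys(),np.round(k["pose"],2).tolist(),np.round(k["K"]).tolist())
    for n in("brass_cup","hub","cup_arm_end","marker_tip","foot","tealight_b","matchbox","tealight_low","counter_bell"):
        try:
            for d in r.silhouettes(c,n)[:4]: print(n,round(d["score"],2),np.round(d["position"]),d["region"].sum())
        except Exception as e: print(n,e)
print(r.sense())
E
```

```text
pics
scene dict_keys(['K', 'pose']) [[-0.63, 0.43, -0.65, -284.12], [-0.78, -0.37, 0.51, 513.48], [-0.02, 0.83, 0.56, 777.38], [0.0, 0.0, 0.0, 1.0]] [[599.0, 0.0, 317.0], [0.0, 599.0, 232.0], [0.0, 0.0, 1.0]]
brass_cup 0.56 [227. 274.] 683
brass_cup 0.53 [297. 290.] 271
hub 0.81 [261. 226.] 2363
cup_arm_end 0.67 [263. 225.] 2730
cup_arm_end 0.51 [292. 234.] 1844
marker_tip 0.78 [291. 230.] 1779
foot 0.63 [294. 228.] 1862
tealight_b 0.89 [319. 332.] 329
tealight_b 0.74 [309. 232.] 354
tealight_b 0.69 [390. 262.] 445
tealight_b 0.57 [252. 157.] 278
matchbox 0.58 [243. 234.] 812
tealight_low 0.72 [295. 288.] 306
tealight_low 0.23 [241. 232.] 692
side dict_keys(['K', 'pose']) [[-0.97, 0.12, -0.2, 282.33], [-0.23, -0.59, 0.78, 820.45], [-0.02, 0.8, 0.6, 832.66], [0.0, 0.0, 0.0, 1.0]] [[479.0, 0.0, 320.0], [0.0, 479.0, 244.0], [0.0, 0.0, 1.0]]
brass_cup 0.84 [259. 290.] 471
brass_cup 0.43 [219. 388.] 391
cup_arm_end 0.55 [315. 274.] 1952
marker_tip 0.65 [324. 265.] 521
marker_tip 0.23 [317. 275.] 1910
marker_tip 0.22 [211. 352.] 586
foot 0.64 [323. 266.] 501
tealight_b 0.77 [380. 391.] 309
[... 220 characters left out ...]
0.] 365
{'clock': 1.0, 'qpos': array([-1.13041857e+00,  3.52977712e-01,  1.63335334e+00,  8.12453398e-06,
        1.15523820e+00, -2.35569624e-03]), 'qvel': array([-0.00055676, -0.00150916,  0.00034871, -0.00185317, -0.0005423 ,
       -0.00010248]), 'joint_efforts': array([ 1.31565026e-03, -6.05173087e+01, -3.42447996e+01, -1.15879634e-04,
        1.20672623e-03, -3.81922155e-05]), 'eef_pos': array([ 267.79202671, -564.743697  ,  231.31489492]), 'tcp_rot': array([ 3.14156924e+00, -7.37800738e-06,  4.42730176e-01]), 'contact_force': array([-0.41640504, -0.48790394, -0.22102857]), 'wrist_torque': array([ 0.06240578, -0.02494249, -0.00283931]), 'grasp_force': 0.0, 'opening': 0.995495099204781}
```

```bash
python3 - <<'E'
import cv2
for n,(x,y) in {"scene0":(110,160),"side0":(180,160)}.items():
    i=cv2.imread(f"pics/{n}.png")[y:y+260,x:x+260]
    cv2.imwrite(f"pics/{n}_c.png",cv2.resize(i,(598,598),interpolation=cv2.INTER_CUBIC))
E
```

```text
(no output)
```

View pics/scene0.png

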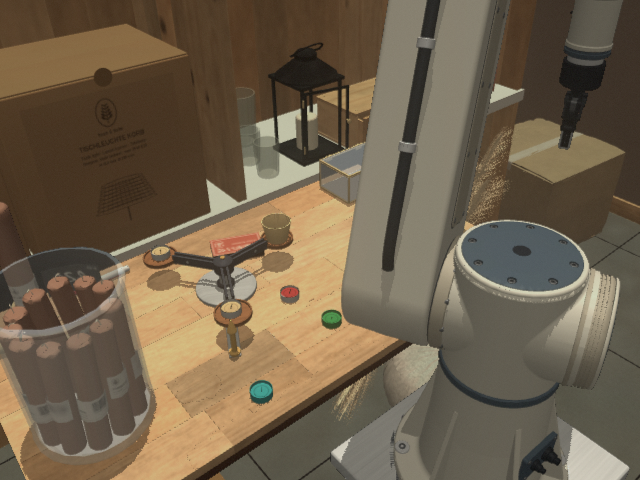

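View pics/side0.png

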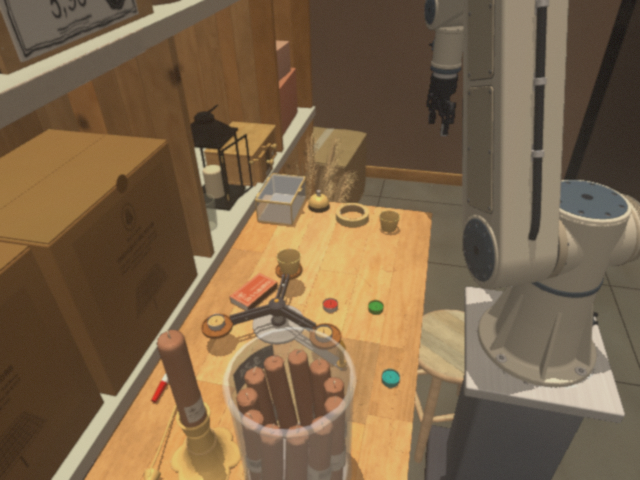

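View pics/scene0_c.png

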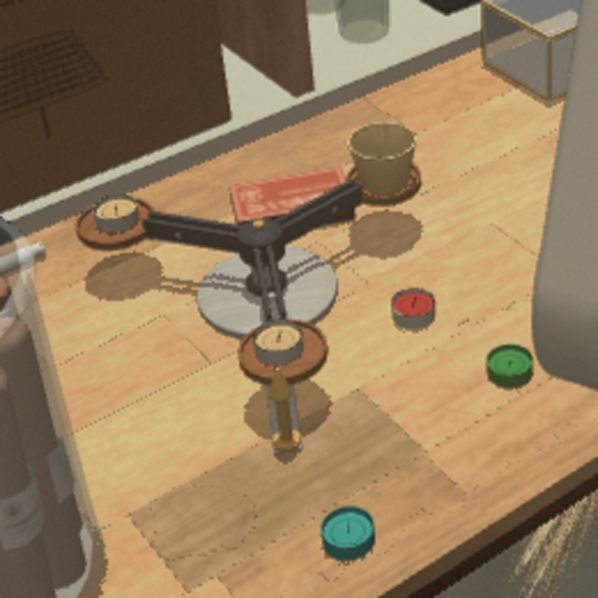

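View pics/side0_c.png

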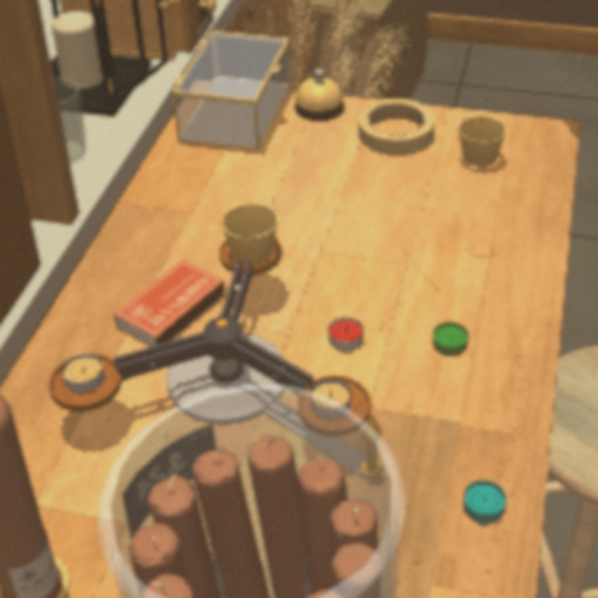

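The scene picture shows the hub at about (224,260), the cup dish at (276,238), tea lights on dishes at (160,254) and (231,310), and the pin head at about (231,322). The look-alikes are a green tea light (332,318) and a turquoise one (261,391). The spare cup appears at side (389,220). Only the cup on a carousel dish counts. The side picture agrees.

```bash
python3 - <<'E'
from h import *
s=lambda x,y:(110+x/2.3,160+y/2.3)
t=lambda x,y:(180+x/2.3,160+y/2.3)
P=lambda n,c,uv,z:print(n,c,np.round(px2w(c,uv,z),0)[:2])
P("hubcap","scene",s(261,228),79);P("hubcap","side",t(224,326),79)
P("cup rim","scene",s(382,143),100);P("cup rim","side",t(250,220),100)
P("dish1","scene",s(117,223),58);P("dish1","side",t(85,382),58)
P("dish2","scene",s(283,352),58);P("dish2","side",t(334,404),58)
P("pin","scene",s(279,374),82)
P("pinfoot","scene",s(285,445),0);P("pinfoot","side",t(372,470),0)
P("plate","scene",s(267,288),12);P("plate","side",t(228,376),12)
P("low","scene",s(413,302),19);P("low","side",t(346,327),19)
P("mbox","scene",s(290,195),22);P("mbox","side",t(172,298),22)
for n in [(-1,)]:pass
E
```

```text
hubcap scene [569.  77.]
hubcap side [575.  76.]
cup rim scene [582. -60.]
cup rim side [589. -66.]
dish1 scene [684. 157.]
dish1 side [690. 158.]
dish2 scene [445. 136.]
dish2 side [450. 134.]
pin scene [402. 164.]
pinfoot scene [411. 162.]
pinfoot side [409. 156.]
plate scene [572.  78.]
plate side [575.  80.]
low scene [466.  -4.]
low side [471.  -9.]
mbox scene [666.  -7.]
mbox side [666. -10.]
```

```bash
cat >> h.py <<'E'
def row(p,yaw,start=None):
    """row for world target p (mm), yaw deg, tool down, from start=(p0,yaw0deg)"""
    if start is None:
        s=r.sense();start=(s["eef_pos"],np.degrees(s["tcp_rot"][2]))
    a=np.radians(start[1]);d=np.array(p)-start[0]
    x=np.array([np.cos(a),np.sin(a),0]);y=np.array([np.sin(a),-np.cos(a),0])
    dy=(yaw-start[1]+180)%360-180
    return [0,0,round(-dy/180,3),round(d@x/250,3),round(d@y/250,3),round(-d[2]/250,3)]
E
python3 - <<'E'
from h import *
A=[((390,-390,330),60),((510,-190,330),95),((560,-30,330),125),((575,60,330),149)]
st=None
for a in A: print(row(*a,st)); st=(np.array(a[0]),a[1])
c=r.get_calibration("wrist");s=r.sense();print(np.round(c["pose"],2).tolist(),c["K"][0])
E
```

```text
[0, 0, np.float64(-0.192), np.float64(0.741), np.float64(-0.422), np.float64(-0.395)]
[0, 0, -0.194, np.float64(0.933), np.float64(0.016), np.float64(0.0)]
[0, 0, -0.167, np.float64(0.62), np.float64(0.255), np.float64(0.0)]
[0, 0, -0.133, np.float64(0.26), np.float64(0.256), np.float64(0.0)]
[[0.43, 0.87, 0.25, 330.28], [-0.9, 0.41, 0.12, -534.44], [-0.0, -0.27, 0.96, 373.55], [0.0, 0.0, 0.0, 1.0]] [355.17091915   0.         314.22306253]
```

>>> carry_out([
  [0,0,-0.05,0.2,-0.1,-0.2,1],
  [0,0,-0.1,0.4,-0.22,-0.395,1],
  [0,0,-0.15,0.6,-0.34,-0.395,1],
  [0,0,-0.192,0.741,-0.422,-0.395,1],
  [0,0,-0.192,0.741,-0.422,-0.395,1],
  [0,0,-0.192,0.741,-0.422,-0.395,1],
])

```text
clock: 1.75
eef_pos: [390.0, -390.2, 330.1]
tcp_rot: [3.141, 0.001, 1.046]
contact_force: [-0.1, -0.5, 0.2]
opening: 0.001
grasp_force: 0.0
```

>>> carry_out([
  [0,0,-0.05,0.23,0,0,1],
  [0,0,-0.1,0.46,0.01,0,1],
  [0,0,-0.15,0.7,0.01,0,1],
  [0,0,-0.194,0.933,0.016,0,1],
  [0,0,-0.194,0.933,0.016,0,1],
  [0,0,-0.194,0.933,0.016,0,1],
])

```text
clock: 2.5
eef_pos: [509.9, -191.3, 329.6]
tcp_rot: [-3.141, 0.0, 1.654]
contact_force: [-0.4, -0.5, -0.0]
opening: 0.002
grasp_force: 0.0
```

>>> carry_out([
  [0,0,-0.05,0.2,0.08,0,1],
  [0,0,-0.1,0.4,0.16,0,1],
  [0,0,-0.15,0.62,0.255,0,1],
  [0,0,-0.167,0.62,0.255,0,1],
  [0,0,-0.167,0.62,0.255,0,1],
  [0,0,-0.167,0.62,0.255,0,1],
])

```text
clock: 3.25
eef_pos: [560.5, -32.1, 330.0]
tcp_rot: [-3.141, 0.0, 2.176]
contact_force: [-0.6, -0.3, -1.2]
opening: 0.001
grasp_force: 0.0
```

>>> carry_out([
  [0,0,-0.05,0.1,0.1,0,1],
  [0,0,-0.1,0.2,0.2,0,1],
  [0,0,-0.133,0.26,0.256,0,1],
  [0,0,-0.133,0.26,0.256,0,1],
  [0,0,-0.133,0.26,0.256,0,1],
])

```text
clock: 3.88
eef_pos: [575.9, 58.3, 330.0]
tcp_rot: [-3.141, 0.0, 2.594]
contact_force: [-0.1, -0.2, 0.5]
opening: -0.002
grasp_force: 0.0
```

```bash
python3 - <<'E'
from h import *
c=r.get_calibration("wrist");im=r.grab_frame("wrist");save(im,"w1.png");np.savez("w1.npz",K=c["K"],pose=c["pose"])
s=r.sense();print(s["clock"],s["eef_pos"],np.degrees(s["tcp_rot"]),s["opening"])
E
```

```text
3.925 [575.91964506  58.26869965 330.04255152] [-1.79978926e+02  8.21783913e-03  1.48660202e+02] -0.00036498680422946273
```

View pics/w1.png

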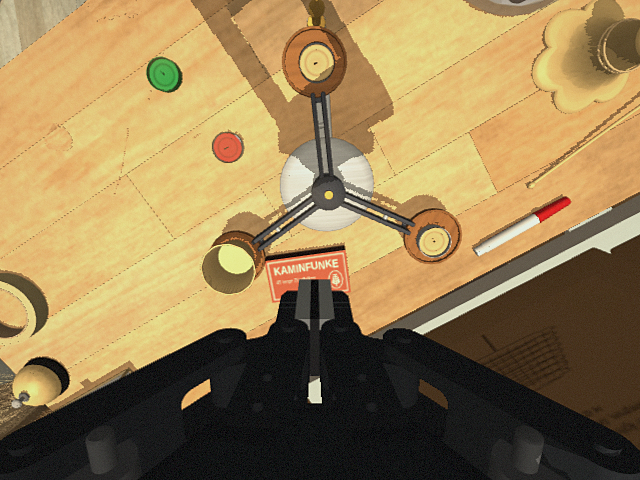

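The wrist picture shows the hub cap at (328,194), the pin head at about (316,16), dish c with its tea light at (315,62), dish b at (432,236) and the cup dish at about (236,262). The cup arm is at lower left. The green look-alike is at (164,74).

```bash
python3 - <<'E'
from h import *
d=np.load("w1.npz");c={"K":d["K"],"pose":d["pose"]}
W=lambda u,v,z:px2w("wrist",(u,v),z,c)[:2]
h=W(328,195,79);print("hub",h)
for n,p in dict(pin=W(316,17,82),c=W(315,62,58),cl=W(317,62,70),b=W(432,236,58),cup=W(234,260,100),cupdish=W(233,263,58),armc_in=W(319,97,68)).items():
    v=p-h;print(n,np.round(p),np.hypot(*v).round(),np.degrees(np.arctan2(v[1],v[0])).round(1))
E
```

```text
hub [579.4263557   74.58086667]
pin [423. 154.] 175.0 153.1
c [453. 135.] 140.0 154.6
cl [456. 135.] 138.0 153.8
b [691. 156.] 138.0 35.8
cup [584. -51.] 125.0 -87.9
cupdish [594. -70.] 146.0 -84.1
armc_in [486. 120.] 104.0 154.3
```

```bash
cat >> h.py <<'E'
H=np.array([577,76.])
def arc(phis,R=68,z=42,off=74,start=None):
    for f in phis:
        p=[*(H+R*np.array([np.cos(np.radians(f)),np.sin(np.radians(f))])),z]
        print([float(v) for v in row(p,f+off,start)]+[1])
E
python3 - <<'E'
from h import *
arc([75],z=130);arc([75])
st=(np.array([*(H+68*np.array([np.cos(np.radians(75)),np.sin(np.radians(75))])),42]),149)
print();arc([70,65,60,56,52,48,44,40],start=st)
E
```

```text
[0.0, 0.0, -0.002, 0.11, 0.324, 0.8, 1]
[0.0, 0.0, -0.002, 0.11, 0.324, 1.152, 1]

[0.0, 0.0, 0.028, -0.023, 0.006, -0.0, 1]
[0.0, 0.0, 0.056, -0.047, 0.009, -0.0, 1]
[0.0, 0.0, 0.083, -0.07, 0.01, -0.0, 1]
[0.0, 0.0, 0.106, -0.089, 0.01, -0.0, 1]
[0.0, 0.0, 0.128, -0.108, 0.009, -0.0, 1]
[0.0, 0.0, 0.15, -0.127, 0.006, -0.0, 1]
[0.0, 0.0, 0.172, -0.145, 0.001, -0.0, 1]
[0.0, 0.0, 0.194, -0.164, -0.004, -0.0, 1]
```

>>> carry_out([
  [0,0,0,0.055,0.162,0,1],
  [0,0,0,0.11,0.324,0,1],
  [0,0,0,0.11,0.324,0.2,1],
  [0,0,0,0.11,0.324,0.4,1],
  [0,0,0,0.11,0.324,0.6,1],
  [0,0,0,0.11,0.324,0.8,1],
  [0,0,0,0.11,0.324,0.8,1],
])

```text
clock: 4.8
eef_pos: [591.7, 141.5, 126.7]
tcp_rot: [-3.136, -0.005, 2.596]
contact_force: [-0.0, -0.7, 0.1]
opening: -0.001
grasp_force: 0.0
```

>>> carry_out([
  [0,0,0,0,0,0.12,1],
  [0,0,0,0,0,0.24,1],
  [0,0,0,0,0,0.352,1],
  [0,0,0,0,0,0.352,1],
  [0,0,0,0,0,0.352,1],
])

```text
clock: 5.42
eef_pos: [596.0, 143.2, 44.3]
tcp_rot: [3.14, 0.002, 2.597]
contact_force: [-0.2, -0.5, 0.4]
opening: -0.006
grasp_force: 0.0
```

>>> carry_out([
  [0,0,0.028,-0.023,0.006,0,1],
  [0,0,0.056,-0.047,0.009,0,1],
  [0,0,0.083,-0.07,0.01,0,1],
  [0,0,0.106,-0.089,0.01,0,1],
  [0,0,0.128,-0.108,0.009,0,1],
  [0,0,0.15,-0.127,0.006,0,1],
  [0,0,0.172,-0.145,0.001,0,1],
  [0,0,0.194,-0.164,-0.004,0,1],
])

```text
clock: 6.42
eef_pos: [630.7, 121.7, 44.6]
tcp_rot: [3.138, 0.0, 1.986]
contact_force: [-0.3, 2.8, -1.2]
opening: -0.001
grasp_force: 1.2
```

```bash
python3 - <<'E'
from h import *
s=r.sense();v=s["eef_pos"][:2]-H;print(s["clock"],s["eef_pos"],np.degrees(s["tcp_rot"][2]),s["contact_force"],np.hypot(*v),np.degrees(np.arctan2(v[1],v[0])))
save(r.grab_frame("wrist"),"w2.png")
arc([35,30,25,20,15,10,5,0])
E
```

```text
6.425 [630.68244899 121.65905135  44.61056662] 113.77621483286696 [-0.27130129  2.75090037 -1.18294638] 70.47378448218193 40.382482236492194
[0.0, 0.0, 0.026, -0.025, -0.004, 0.01, 1]
[0.0, 0.0, 0.053, -0.049, -0.0, 0.01, 1]
[0.0, 0.0, 0.081, -0.072, 0.002, 0.01, 1]
[0.0, 0.0, 0.109, -0.096, 0.001, 0.01, 1]
[0.0, 0.0, 0.137, -0.12, -0.001, 0.01, 1]
[0.0, 0.0, 0.164, -0.143, -0.006, 0.01, 1]
[0.0, 0.0, 0.192, -0.166, -0.013, 0.01, 1]
[0.0, 0.0, 0.22, -0.188, -0.021, 0.01, 1]
```

View pics/w2.png

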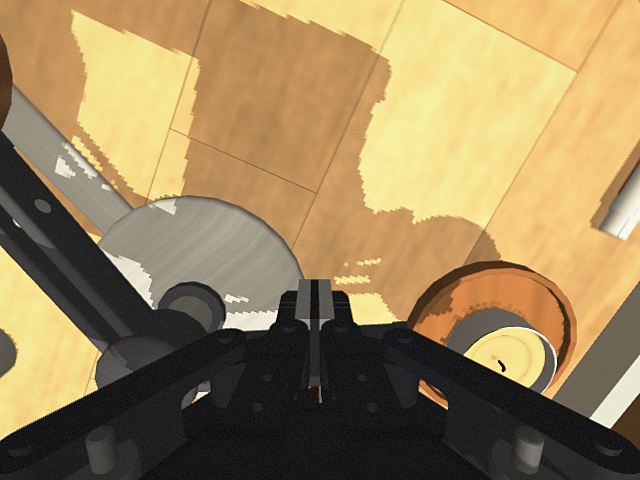

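Contact is made: the finger sits beside arm b (hub at lower left, dish b at (500,350) clear of the linkage). I'm continuing the arc.

>>> carry_out([
  [0,0,0.026,-0.025,-0.004,0.005,1],
  [0,0,0.053,-0.049,0,0.005,1],
  [0,0,0.081,-0.072,0.002,0.005,1],
  [0,0,0.109,-0.096,0.001,0.005,1],
  [0,0,0.137,-0.12,-0.001,0.005,1],
  [0,0,0.164,-0.143,-0.006,0.005,1],
  [0,0,0.192,-0.166,-0.013,0.005,1],
  [0,0,0.22,-0.188,-0.021,0.005,1],
])

```text
clock: 7.48
eef_pos: [645.3, 76.3, 43.1]
tcp_rot: [3.138, -0.002, 1.295]
contact_force: [2.2, 1.5, -0.0]
opening: 0.004
grasp_force: 1.4
```

```bash
python3 - <<'E'
from h import *
s=r.sense();v=s["eef_pos"][:2]-H;print(s["clock"],s["eef_pos"],np.degrees(s["tcp_rot"][2]),s["contact_force"],np.hypot(*v),np.degrees(np.arctan2(v[1],v[0])))
arc([-5,-10,-15,-20,-25,-30,-35,-40])
E
```

```text
7.475 [645.2830719   76.29711812  43.08194131] 74.2171451022322 [ 2.17047785  1.52001721 -0.0284326 ] 68.28371831562346 0.2493078663397858
[0.0, 0.0, 0.029, -0.025, 0.005, 0.004, 1]
[0.0, 0.0, 0.057, -0.048, 0.008, 0.004, 1]
[0.0, 0.0, 0.085, -0.072, 0.009, 0.004, 1]
[0.0, 0.0, 0.112, -0.095, 0.009, 0.004, 1]
[0.0, 0.0, 0.14, -0.119, 0.006, 0.004, 1]
[0.0, 0.0, 0.168, -0.142, 0.001, 0.004, 1]
[0.0, 0.0, 0.196, -0.165, -0.006, 0.004, 1]
[0.0, 0.0, 0.223, -0.187, -0.014, 0.004, 1]
```

>>> carry_out([
  [0,0,0.029,-0.025,0.005,0.004,1],
  [0,0,0.057,-0.048,0.008,0.004,1],
  [0,0,0.085,-0.072,0.009,0.004,1],
  [0,0,0.112,-0.095,0.009,0.004,1],
  [0,0,0.14,-0.119,0.006,0.004,1],
  [0,0,0.168,-0.142,0.001,0.004,1],
  [0,0,0.196,-0.165,-0.006,0.004,1],
  [0,0,0.223,-0.187,-0.014,0.004,1],
])

```text
clock: 8.48
eef_pos: [629.1, 32.2, 42.2]
tcp_rot: [3.14, -0.004, 0.595]
contact_force: [1.4, 3.7, 0.8]
opening: -0.005
grasp_force: 1.4
```

```bash
python3 - <<'E'
from h import *
s=r.sense();v=s["eef_pos"][:2]-H;print(s["clock"],s["eef_pos"],np.degrees(s["tcp_rot"][2]),s["contact_force"],np.hypot(*v),np.degrees(np.arctan2(v[1],v[0])))
arc([-45,-50,-54,-58,-61,-64,-66,-66])
E
```

```text
8.475 [629.07906304  32.16026667  42.1538238 ] 34.06847623843408 [1.35184154 3.65841271 0.78315819] 68.07459897512778 -40.090400949467806
[0.0, 0.0, 0.028, -0.023, 0.005, 0.001, 1]
[0.0, 0.0, 0.056, -0.046, 0.009, 0.001, 1]
[0.0, 0.0, 0.078, -0.065, 0.01, 0.001, 1]
[0.0, 0.0, 0.1, -0.084, 0.01, 0.001, 1]
[0.0, 0.0, 0.117, -0.098, 0.009, 0.001, 1]
[0.0, 0.0, 0.134, -0.113, 0.007, 0.001, 1]
[0.0, 0.0, 0.145, -0.122, 0.006, 0.001, 1]
[0.0, 0.0, 0.145, -0.122, 0.006, 0.001, 1]
```

>>> carry_out([
  [0,0,0.028,-0.023,0.005,0,1],
  [0,0,0.056,-0.046,0.009,0,1],
  [0,0,0.078,-0.065,0.01,0,1],
  [0,0,0.1,-0.084,0.01,0,1],
  [0,0,0.117,-0.098,0.009,0,1],
  [0,0,0.134,-0.113,0.007,0,1],
  [0,0,0.145,-0.122,0.006,0,1],
  [0,0,0.145,-0.122,0.006,0,1],
])

```text
clock: 9.48
eef_pos: [603.9, 13.4, 41.0]
tcp_rot: [3.141, -0.002, 0.142]
contact_force: [2.6, 0.4, 2.8]
opening: -0.001
grasp_force: 1.3
```

```bash
python3 - <<'E'
from h import *
s=r.sense();v=s["eef_pos"][:2]-H;print(s["clock"],s["eef_pos"],np.degrees(s["tcp_rot"][2]),s["contact_force"],np.hypot(*v),np.degrees(np.arctan2(v[1],v[0])))
im=r.grab_frame("scene");save(im,"s2.png")
save(cv2.resize(im[180:380,130:330],(600,600),interpolation=cv2.INTER_CUBIC),"s2c.png")
E
```

```text
9.475 [603.8794288   13.43014426  41.01723191] 8.125768531246598 [2.60114927 0.44353323 2.8196474 ] 68.09912289951211 -66.75208928741964
```

View pics/s2c.png

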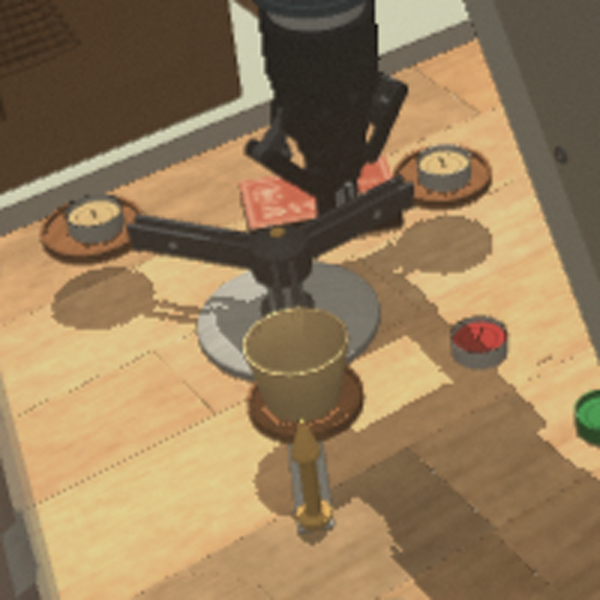

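The cup arm now points nearly at the pin: hub (277,232), cup dish (305,400), pin tip (305,422), with both tea lights still in place. I'll back off, rise and measure from above.

>>> carry_out([
  [0,0,0,0.04,0,0,1],
  [0,0,0,0.08,0,0,1],
  [0,0,0,0.08,0,-0.15,1],
  [0,0,0,0.08,0,-0.35,1],
  [0,0,0,0.08,0,-0.55,1],
  [0,0,0,0.08,0,-0.75,1],
  [0,0,0,0.08,0,-0.95,1],
  [0,0,0,0.08,0,-1,1],
])

```text
clock: 10.52
eef_pos: [624.5, 16.5, 293.5]
tcp_rot: [3.141, -0.005, 0.142]
contact_force: [-0.2, -0.6, -0.5]
opening: -0.002
grasp_force: 0.0
```

```bash
python3 - <<'E'
from h import *
s=r.sense();print(s["eef_pos"],s["contact_force"],[float(x) for x in row((580,63,340),80)])
E
```

```text
[624.4805812   16.47311105 293.4905568 ] [-0.17203607 -0.64041122 -0.4927427 ] [0.0, 0.0, -0.399, -0.15, -0.209, -0.186]
```

>>> carry_out([
  [0,0,-0.05,-0.02,-0.02,-0.1,1],
  [0,0,-0.1,-0.05,-0.05,-0.186,1],
  [0,0,-0.15,-0.07,-0.09,-0.186,1],
  [0,0,-0.2,-0.1,-0.13,-0.186,1],
  [0,0,-0.25,-0.13,-0.17,-0.186,1],
  [0,0,-0.3,-0.15,-0.209,-0.186,1],
  [0,0,-0.35,-0.15,-0.209,-0.186,1],
  [0,0,-0.399,-0.15,-0.209,-0.186,1],
])

```text
clock: 11.52
eef_pos: [577.8, 63.0, 334.9]
tcp_rot: [-3.139, 0.001, 1.4]
contact_force: [-0.1, -0.6, 0.5]
opening: -0.002
grasp_force: 0.0
```

```bash
python3 - <<'E'
from h import *
s=r.sense();print([float(x) for x in row((556,70,340),149)])
E
```

```text
[0.0, 0.0, -0.382, 0.013, -0.091, -0.02]
```

>>> carry_out([
  [0,0,-0.05,0.013,-0.03,-0.02,1],
  [0,0,-0.1,0.013,-0.06,-0.02,1],
  [0,0,-0.15,0.013,-0.091,-0.02,1],
  [0,0,-0.2,0.013,-0.091,-0.02,1],
  [0,0,-0.25,0.013,-0.091,-0.02,1],
  [0,0,-0.3,0.013,-0.091,-0.02,1],
  [0,0,-0.35,0.013,-0.091,-0.02,1],
  [0,0,-0.382,0.013,-0.091,-0.02,1],
])

```text
clock: 12.52
eef_pos: [556.1, 70.0, 339.9]
tcp_rot: [-3.14, -0.002, 2.599]
contact_force: [0.7, 0.3, -0.4]
opening: -0.001
grasp_force: 0.0
```

>>> carry_out([
  [0,0,0,0,0,0,1],
  [0,0,0,0,0,0,1],
])

```text
clock: 12.78
eef_pos: [556.2, 70.0, 340.6]
tcp_rot: [-3.141, -0.001, 2.593]
contact_force: [-0.2, 0.0, -0.5]
opening: -0.0
grasp_force: 0.0
```

```bash
python3 - <<'E'
from h import *
c=r.get_calibration("wrist");im=r.grab_frame("wrist");save(im,"w3.png");np.savez("w3.npz",K=c["K"],pose=c["pose"])
save(cv2.resize(im[0:300,180:480],(600,600),interpolation=cv2.INTER_CUBIC),"w3c.png")
for n in("brass_cup","foot","cup_dish","marker_tip","tealight_b"):
    for d in r.silhouettes("wrist",n)[:4]: print(n,round(d["score"],2),np.round(d["position"]),d["region"].sum())
E
```

```text
brass_cup 0.67 [271. 235.] 826
brass_cup 0.65 [ 77. 317.] 3218
foot 0.97 [189. 325.] 4769
cup_dish 0.74 [228. 325.] 6305
marker_tip 0.87 [185. 324.] 4833
tealight_b 0.81 [254. 428.] 848
tealight_b 0.58 [230. 329.] 6777
tealight_b 0.57 [272. 238.] 779
```

View pics/w3c.png

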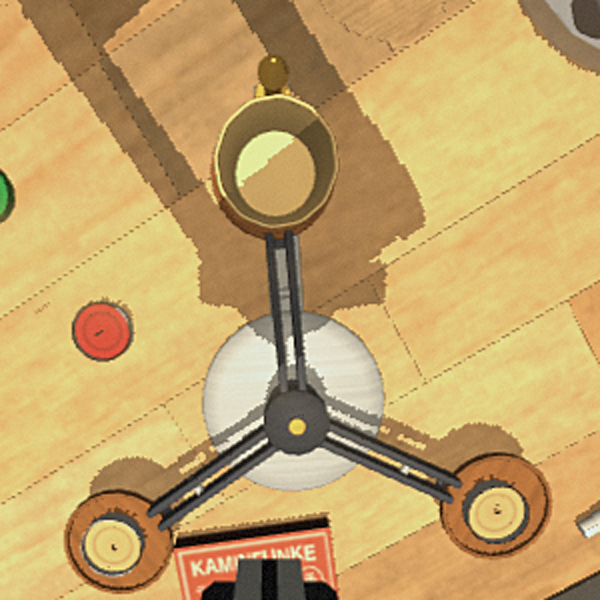

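The crop (2x, offset x 180) shows the hub (297,426), the arm's end at the dish (283,237), the cup rim centre (277,160), the pin head (274,72), and dishes at (496,503) and (119,540). The alignment looks close, so I'm computing it.

```bash
python3 - <<'E'
from h import *
d=np.load("w3.npz");c={"K":d["K"],"pose":d["pose"]}
W=lambda u,v,z:px2w("wrist",(180+u/2,v/2),z,c)[:2]
h=W(297,426,79);print("hub",h)
for n,(p,k) in dict(pin=(W(274,72,82),0),armend=(W(283,237,68),0),armin=(W(291,388,68),0),cuprim=(W(277,157,100),0),right=(W(496,503,58),120),tr=(W(497,511,72),120),left=(W(119,540,58),-120),tl=(W(111,547,71),-120),plate=(W(293,400,12),0)).items():
    v=p-h;print(n,np.round(p),np.hypot(*v).round(),(np.degrees(np.arctan2(v[1],v[0]))+k).round(1)%360)
E
```

```text
hub [579.53160276  75.50469797]
pin [416. 160.] 184.0 152.8
armend [486. 123.] 105.0 153.1
armin [560.  83.] 21.0 157.7
cuprim [453. 139.] 142.0 153.5
right [692. 155.] 138.0 155.4
tr [690. 152.] 135.0 154.6
left [588. -61.] 137.0 153.6
tl [587. -63.] 139.0 152.9
plate [577.  77.] 3.0 151.0
```

```bash
python3 - <<'E'
from rig import r
print(r.sign_off())
E
```

```text
the job is handed in; nothing more can be done
None
```

I turned the cup's arm clockwise to the pin and handed the job in. The last overhead view put it about 1° off the line (roughly 3 mm of the allowed 12 mm). The cup and tea lights were still on their dishes, nothing else looked moved, and the arm was clear; the hand-in returned no verdict.

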